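# Clear the riser, bin the spoiled plaster tile, put the things back

## Robot

A 7-joint arm with a two-finger parallel gripper is mounted at the origin on the work surface. World frame = base frame: x ahead of the robot, y to its left, z up, the work surface at z = 0. Lengths are in m, angles in degrees, forces in N, time in s.
With the tool pointing down it reaches from about 0.425 to 0.925 m from the base axis. Payload 6.8 kg.
Tool frame: the origin (TCP) lies midway between the tips of the shut fingers; the grasp point (between the pads) lies 19 mm behind it; z points along the fingers, y is the line along which they close (so a half turn about z gives the same grasp; the last joint's range is limited). The gripper opens to 88 mm and grips with 3 to 60 N. Pads are 20 mm wide; open, the fingers measure 115 mm over their backs; the gripper's body (75 mm by 178 mm) begins 61 mm behind the grasp point.
Start: joints at [-70.021, 27.33, 1.283, 89.118, -0.659, 63.558, -4.761], TCP at [0.298, 0.606, 0.196] pointing down, gripper open.
Joint ranges: [-169.35, 169.35], [-19.33, 120.38], [-80.79, 83.38], [13.8, 139.57], [-78.32, 258.32], [9.67, 109.79], [-169.56, 169.56]. Speed limits (degrees/s): [136.94, 136.94, 180, 180, 180, 180, 180].

## Interface

Orientations are given as a 3x3 rotation matrix whose columns are the frame's x, y, z axes.
In Python, from rig import observe, grab_frame, close_job, outline_of gives the robot as it stands.
- The arm moves only by the tool send_rows, never from a script. Its argument "plan" is a list that holds one entry, the list of rows, each a list of 5 numbers: the finger opening in m, from 0 to 0.0878, then the shift along the tool's x, y, z in m, then the turn about the tool's z in rad. In form: [[[grip, tx, ty, tz, roll], ...]]. A call has 1 to 10 rows; each row is the pose to reach, as a shift and turn from the pose commanded when the call began, along the tool's axes at that moment; what a row does not reach only later rows make up. A row lasts 1/8 s, in which the tool goes at most 62.5 mm and 10.7 degrees, less where a joint would pass 70% of its speed; a pose out of reach is approached as far as the arm can. A call with a gripper value outside its range is refused whole. The fingers move at their own pace and stop on an object; "force" is the grip in N (left out, the last holds). Time passes only in rows, so rows that repeat a pose let the fingers close. It gives the time, the measured TCP pose, the force, the opening and the grip force at its end, in the units of the state.
- observe(): the state, without advancing time (a new reading comes with each control period).
- grab_frame(name): name is "scene" or "top"; returns a dict with "color" (480x640x3 uint8, blue, green, red), "fx", "fy", "cx", "cy" (pixels), "R" (3x3) and "t" (3): a world point X has camera coordinates R X + t. Camera axes: x right, y down, z forward; pixel columns grow to the right and rows downward; lengths in m; the calibration is good to about 2 mm. A picture is of the moment at which its call begins. There is no depth.
- close_job(): hands the job in; it is judged then, once.
Trained networks look in the newest picture that a camera, given by its name, has taken for a name from the list of things; names that differ only in an ending like _2 or _b are one class to them, and where a whole thing is asked for, a point or a joint stands for the part that bears it (a point fixed in the world has none). Each returns a list of dicts, best first, with "conf" (0 to 1); they miss things now and then, are a little off and sometimes report something else, mostly with a low value. They report only what shows in the picture. A call takes as long as a camera call. They do not tell look-alikes from the thing itself.
- outline_of(camera, target): "pixels" (480x640 bool, what is visible of it) and "bbox" ([left, top, right, bottom] in pixels, round what is visible of it).
The state is a dict: "time": time; "qpos": joint angles; "joint_velocities": joint speeds; "joint_efforts": joint torques, N m; "eef_pos": TCP position; "orientation": TCP orientation; "force": force on the tool from outside, world axes, zero at the start; "moment": the same for the moment, N m; "grip_width": finger opening in m; "finger_force": force on a finger pad.
Only numpy, scipy, OpenCV 4.12 (cv2) and the standard library are available. Lean on these libraries where they do the work, as an engineer would, in place of code of your own. Each camera call takes 0.05 s, during which the arm holds its last target. There are 200 camera calls.

## Task

Stand the tin, the tape measure and the sanding block upright on the low side board, so that the spoiled plaster tile behind them is free; then push the tile along the riser, without lifting it, and tip it off the end so that it drops and lies flat inside the waste bin. When it is in the bin, put the tin, the tape measure and the sanding block back on the riser, each upright, centred and square in its own painted outline, and leave the white mug undisturbed throughout.

Things in the scene. Friction and masses are not known exactly. Their poses are not given: they have to be found in the camera images.
- tin_mid (a point): Centre of the loose round lidded tin: upright cylinder, 52 mm diameter, 75 mm high, about 0.25 kg, paper label round it. The point is half-way up (37.5 mm above its underside). z is up. It starts standing on the riser in the round outline.
- tape_mid (a point): Centre of the loose tape measure, a grey rounded box standing on edge with black round discs on its two broad sides: 36 mm thick along its x, 58 mm long along its y, 58 mm high, 0.22 kg. The point is half-way up (29 mm). It starts on the riser in the short rectangular outline. Plain grip: across its x.
- sander_mid (a point): Centre of the loose cork sanding block with a rubber sole: 44 mm wide along its x, 80 mm long along its y, 38 mm high, 0.1 kg. The point is half-way up (19 mm). It starts on the riser in the long rectangular outline. Plain grip: across its x.
- cast_mid (a point): Centre (19 mm up) of the loose spoiled plaster tile: white slab with rosette and crack, 110 mm along its x, 100 along its y, 38 thick (rosette to 48 is look only), 0.5 to 0.9 kg, too wide to grip. Lies flat on the riser, its y roughly along it, the three things between it and the bin. Behind its +y face 45 to 75 mm of riser is bare, free from above. Slides at 2 to 12 N.
- bin: Fixed shallow black open bin, 210 mm along x, 180 along y, 30 high, walls and floor 5 mm. Origin: centre of its underside, on the bench. The riser, a fixed plywood platform 220 mm wide, 40 mm high, no rails, begins 91 mm from the origin and runs 380 mm along the bin's +y, in line to 6 mm. Push the tile along -y: past the end it tips, and drops in once its back edge is pushed over the rim.
- sideboard: Fixed low grey board on the bench, beyond the bin: 290 mm along its x, 135 mm along its y, 12 mm thick. Origin: centre of its underside, on the bench. Bare at the start; room for the three things in a row along its x.
- mark_tin: Round black outline painted on the riser's top, 72 mm outside diameter: the tin's own place. Origin: its centre, at the riser's top (40 mm above the bench). Paint only, no step. Two of the three outlines lie side by side (centres 100 mm apart across the riser) near the bin, the third midway, 85 mm further from the bin; which is where varies.
- mark_tape: Short rectangular black outline painted on the riser's top, 52 mm along its x, 74 mm along its y: the tape measure's own place, its y along the outline's y (either way round). Origin: its centre, at the riser's top (40 mm above the bench).
- mark_sander: Long rectangular black outline painted on the riser's top, 60 mm along its x, 96 mm along its y: the sanding block's own place, its y along the outline's y (either way round). Origin: its centre, at the riser's top (40 mm above the bench).
- mug: White ceramic mug with a handle, 76 mm across, 90 mm high, standing on the bench past the end of the riser away from the bin: a bystander. Origin: centre of its underside.
Mind the look-alikes: they are no part of the job. Leave any green, orange or purple look-alike of the part that bears tape_mid alone.

How it is judged:
By the outcome, as a careful person would: the job done as asked, in the order asked, and still so for the second after the job is handed in, with the robot touching nothing.
It also fails if it takes over 144 s, if anything falls off the work surface, if the arm or the gripper's body presses on something with over 40 N, if the wrist force passes 120 N, or if a joint passes its speed limit or range.

## Working session

There is one attempt and no reset: what is moved stays moved. The work goes in short steps, Python scripts to look and compute and a tool call to move; the robot and the scene stay as the last step left them, time stands still between calls to the robot, and variables do not carry over. Pictures are saved under pics/ and viewed, at most 15 in all, crops included, and the job is handed in when it is done.

Besides the shell and the picture viewer there is one more tool, called after "Request:" as a command line: name --argument value ..., lists and objects as JSON in quotes. send_rows: Moves the arm, as the interface text tells. Its arguments: {"type":"object","properties":{"plan":{"type":"array","items":{"type":"array","items":{"type":"array","items":{"type":"number"}}}},"force":{"type":"number"}},"required":["plan"]}

```bash
mkdir -p pics
cat > h.py <<'E'
import numpy as np, cv2
from rig import observe, grab_frame, close_job, outline_of
def ray(f,u,v,z):
    R=np.array(f["R"]);t=np.array(f["t"]);c=-R.T@t
    d=R.T@np.array([(u-f["cx"])/f["fx"],(v-f["cy"])/f["fy"],1])
    return c+d*(z-c[2])/d[2]
def proj(f,X):
    p=np.array(f["R"])@np.array(X)+np.array(f["t"]);return f["fx"]*p[0]/p[2]+f["cx"],f["fy"]*p[1]/p[2]+f["cy"]
E
python3 - <<'E'
from h import *
s=observe();print(s["time"],s["eef_pos"],s["orientation"],s["grip_width"])
for n in("scene","top"):
    f=grab_frame(n);cv2.imwrite(f"pics/{n}0.png",f["color"]);R=np.array(f["R"]);print(n,-R.T@np.array(f["t"]),R.round(3).tolist(),f["fx"])
    for k in["tin_mid","tape_mid","sander_mid","cast_mid","bin","sideboard","mark_tin","mark_tape","mark_sander","mug"]:
        print(k,[(round(o["conf"],2),[int(x) for x in o["bbox"]]) for o in outline_of(n,k)])
E
```

```text
0.0 [0.29745907 0.60520669 0.19549864] [[-8.97472022e-01  4.41070877e-01 -6.71560660e-04]
 [ 4.41071371e-01  8.97470517e-01 -1.64822256e-03]
 [-1.24277080e-04 -1.77543982e-03 -9.99998416e-01]] 0.08785149068800627
scene [0.84873803 0.37553938 0.81081155] [[-0.738, 0.675, -0.008], [0.577, 0.625, -0.526], [-0.35, -0.392, -0.851]] 436.44021963389446
tin_mid [(0.68, [277, 225, 304, 269])]
tape_mid [(0.98, [362, 179, 392, 215]), (0.79, [313, 205, 341, 239]), (0.78, [251, 308, 283, 348]), (0.71, [343, 148, 365, 184])]
sander_mid [(0.7, [313, 239, 359, 290])]
cast_mid []
bin [(0.62, [202, 153, 324, 253])]
sideboard [(0.59, [168, 97, 290, 191]), (0.32, [310, 223, 347, 244])]
mark_tin [(0.59, [304, 249, 307, 251])]
mark_tape [(0.57, [309, 222, 347, 243])]
mark_sander [(0.5, [338, 262, 416, 349]), (0.41, [170, 97, 291, 191])]
mug [(0.85, [480, 367, 548, 445])]
top [0.31563885 0.03824155 1.51612275] [[0.009, -1.0, 0.006], [-0.988, -0.009, -0.154], [0.154, -0.004, -0.988]] 550.2625374272617
tin_mid [(0.79, [325, 203, 345, 232])]
tape_mid [(0.9, [295, 166, 313, 191]), (0.84, [358, 308, 378, 327]), (0.66, [316, 304, 340, 319]), (0.53, [321, 248, 349, 264])]
sander_mid [(0.98, [289, 235, 317, 248])]
cast_mid [(0.86, [237, 215, 281, 258])]
bin [(0.68, [356, 206, 423, 282]), (0.15, [345, 219, 347, 224])]
sideboard [(0.15, [288, 233, 319, 249])]
mark_tin [(0.63, [437, 213, 498, 320]), (0.55, [333, 224, 343, 238])]
mark_tape [(0.52, [341, 265, 346, 268]), (0.37, [324, 249, 347, 264])]
mark_sander []
mug [(0.84, [137, 238, 182, 269]), (0.48, [287, 233, 316, 249])]
```

View pics/scene0.png

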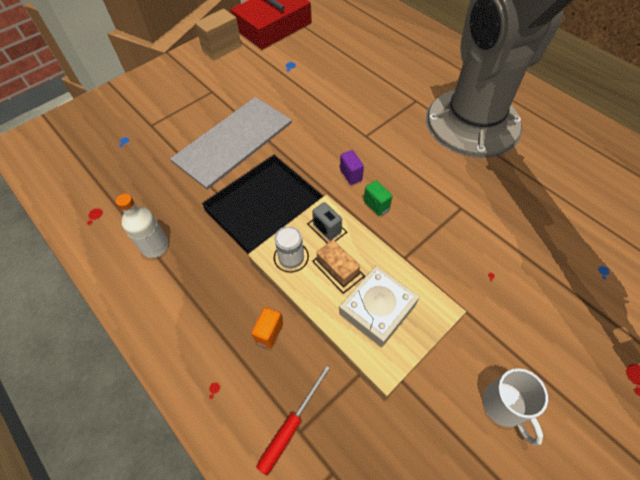

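View pics/top0.png

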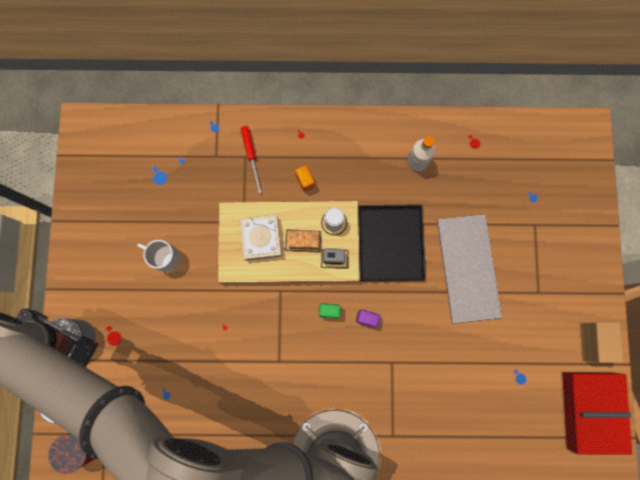

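The scene view shows the riser with tin (290,248), tape measure (326,221), sander (338,264), tile (380,303), the bin at (262,202) and the board at (232,140). The mug is far right at (516,398). Next I rectify both views onto the riser's top plane.

```bash
cat >> h.py <<'E'
def warp(f,z,x0,y0,w,h,s):  # out: row=x decreasing, col=y decreasing ; s px/m
    # top-left = (x0,y0)
    pts=[(x0,y0),(x0,y0-w),(x0-h,y0-w),(x0-h,y0)]
    src=np.float32([proj(f,(a,b,z)) for a,b in pts]);dst=np.float32([(0,0),(w*s,0),(w*s,h*s),(0,h*s)])
    return cv2.warpPerspective(f["color"],cv2.getPerspectiveTransform(src,dst),(int(w*s),int(h*s)),flags=cv2.INTER_CUBIC)
E
python3 - <<'E'
from h import *
f=grab_frame("top")
for n,u,v,z in[("tin",334,213,.115),("tape",335,256,.098),("sander",303,239,.078),("cast",260,237,.078),("riserTL",219,202,.04),("TR",359,202,.04),("BR",359,282,.04),("BL",219,282,.04),("side",469,268,.012),("mug",163,256,.05)]: print(n,ray(f,u,v,z).round(3))
a=warp(f,.04,.69,.35,.8,.3,1000);g=grab_frame("scene");b=warp(g,.04,.69,.35,.8,.3,1000)
cv2.imwrite("pics/w.png",np.vstack([a,b]))
E
```

```text
tin [0.626 0.004 0.115]
tape [0.515 0.001 0.098]
sander [0.563 0.085 0.078]
cast [0.567 0.199 0.078]
riserTL [0.67  0.319 0.04 ]
TR [ 0.674 -0.066  0.04 ]
BR [ 0.453 -0.066  0.04 ]
BL [0.45 0.31 0.04]
side [ 0.497 -0.371  0.012]
mug [0.518 0.461 0.05 ]
```

View pics/w.png

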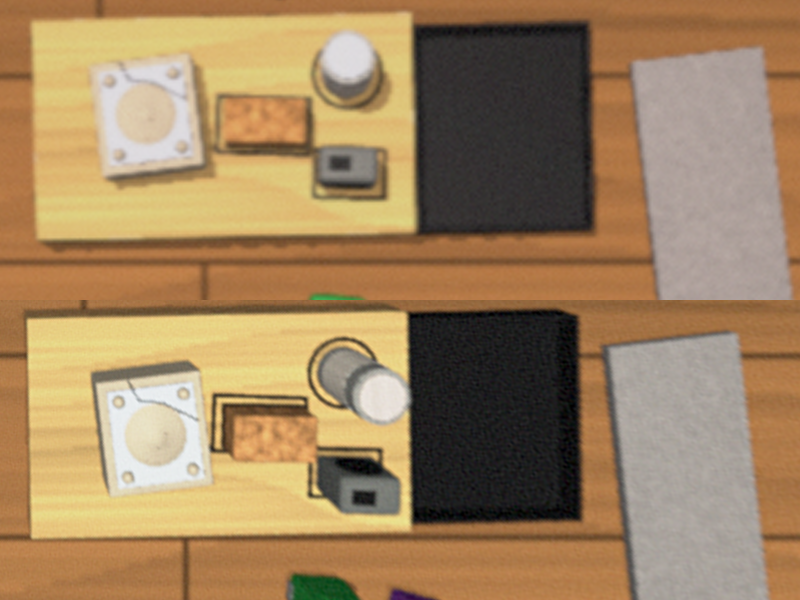

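Tin, tape and sander stand in their outlines near (0.618,0.003), (0.516,0.001) and (0.566,0.086), and the tile is slightly skewed at (0.567,0.20). These fit the given sizes and the reach. First I move above the tin, turning the finger line along world x.

Request:
send_rows --plan '[[[0.0878, -0.553, -0.398, 0, 1.113], [0.0878, -0.553, -0.398, 0, 1.113], [0.0878, -0.553, -0.398, 0, 1.113], [0.0878, -0.553, -0.398, 0, 1.113], [0.0878, -0.553, -0.398, 0, 1.113], [0.0878, -0.553, -0.398, 0, 1.113], [0.0878, -0.553, -0.398, 0, 1.113], [0.0878, -0.553, -0.398, 0, 1.113], [0.0878, -0.553, -0.398, 0, 1.113], [0.0878, -0.553, -0.398, 0, 1.113]]]' --force 20

```text
time: 2.45
eef_pos: [0.5928, 0.0528, 0.1968]
orientation: [[-0.002, 1.0, 0.001], [1.0, 0.002, 0.001], [0.001, 0.001, -1.0]]
force: [0.5, 0.8, -0.4]
grip_width: 0.0878
finger_force: 0.0
```

```bash
cat >> h.py <<'E'
def go(x,y,z,yaw=0): # yaw: world deg of finger line (tool y), 0 = along world x
    s=observe();R=np.array(s["orientation"]);d=R.T@(np.array([x,y,z])-np.array(s["eef_pos"]))
    cur=np.degrees(np.arctan2(R[1,1],R[0,1]));r=-((yaw-cur+90)%180-90)
    print("at",np.round(s["eef_pos"],4),"yaw",round(cur,2),"-> t",d.round(4),"roll",round(np.radians(r),4),"t=",round(s["time"],2))
E
python3 - <<'E'
from h import *
go(.618,.003,.2,0)
f=grab_frame("scene"); print([ray(f,288,234,.115).round(3)]); print(outline_of("scene","tin_mid")[0]["bbox"])
# sideboard by grey mask on both views
for n in("top","scene"):
    f=grab_frame(n);w=warp(f,.012,.72,-.2,.35,.45,1000);hsv=cv2.cvtColor(w,cv2.COLOR_BGR2HSV)
    m=((hsv[...,1]<45)&(hsv[...,2]>90)).astype(np.uint8);c=max(cv2.findContours(m,0,2)[0],key=cv2.contourArea);r=cv2.minAreaRect(c)
    print(n,"side x,y",.72-r[0][1]/1000,-.2-r[0][0]/1000,r)
E
```

```text
at [0.5928 0.0528 0.1968] yaw 0.09 -> t [-0.0499  0.0251 -0.0032] roll 0.0015 t= 2.45
[array([0.613, 0.003, 0.115])]
[274.9, 228.7, 302.4, 266.8]
top side x,y 0.4985854034423828 -0.3698614654541016 ((169.86146545410156, 221.4145965576172), (287.2650451660156, 133.51710510253906), 83.1335678100586)
scene side x,y 0.5003717041015625 -0.36199977111816406 ((161.99977111816406, 219.6282958984375), (290.9764404296875, 139.96788024902344), 83.1335678100586)
```

Request:
send_rows --plan '[[[0.0878, -0.05, 0.024, 0.0, 0], [0.0878, -0.05, 0.024, 0.0, 0], [0.0878, -0.05, 0.024, 0.06, 0], [0.0878, -0.05, 0.024, 0.11, 0], [0.0878, -0.05, 0.024, 0.125, 0], [0.0878, -0.05, 0.024, 0.125, 0], [0.04, -0.05, 0.024, 0.125, 0], [0.04, -0.05, 0.024, 0.125, 0], [0.04, -0.05, 0.024, 0.125, 0], [0.04, -0.05, 0.024, 0.125, 0]]]'

```text
time: 3.9
eef_pos: [0.6166, 0.0044, 0.072]
orientation: [[-0.001, 1.0, 0.001], [1.0, 0.001, 0.0], [0.0, 0.001, -1.0]]
force: [1.1, 0.3, 1.4]
grip_width: 0.0512
finger_force: 0.9
```

Run:
```python
from h import *
go(.593,-.355,.2,6.9);s=observe();print(s["grip_width"],s["finger_force"],s["force"])
```

```text
at [0.6166 0.0044 0.072 ] yaw 0.04 -> t [-0.3594 -0.0237 -0.1281] roll -0.1196 t= 3.9
0.05122118584013562 0.9126820787787437 [1.12358774 0.29325511 1.38259564]
```

Request:
send_rows --plan '[[[0.04, 0, 0, 0, 0], [0.04, 0, 0, 0, 0], [0.04, 0, 0, -0.04, 0], [0.04, 0, 0, -0.07, 0], [0.04, -0.05, 0, -0.07, 0], [0.04, -0.1, -0.006, -0.07, -0.06], [0.04, -0.155, -0.012, -0.07, -0.12], [0.04, -0.21, -0.018, -0.07, -0.12], [0.04, -0.265, -0.024, -0.07, -0.12], [0.04, -0.32, -0.024, -0.07, -0.12]]]'

```text
time: 5.15
eef_pos: [0.591, -0.3169, 0.1406]
orientation: [[-0.12, 0.993, -0.002], [0.993, 0.12, 0.001], [0.001, -0.002, -1.0]]
force: [1.2, 0.9, -1.6]
grip_width: 0.0504
finger_force: 20.0
```

Run:
```python
from h import *
go(.593,-.355,.046,6.9);s=observe();print(s["grip_width"],s["finger_force"],s["force"])
```

```text
at [ 0.591  -0.3169  0.1406] yaw 6.92 -> t [-0.0382 -0.0024  0.0945] roll 0.0003 t= 5.15
0.05040423655437656 19.973170459270477 [ 1.16139846  0.8627003  -1.63207782]
```

Request:
send_rows --plan '[[[0.04, -0.038, -0.002, 0.0, 0], [0.04, -0.038, -0.002, 0.05, 0], [0.04, -0.038, -0.002, 0.085, 0], [0.04, -0.038, -0.002, 0.095, 0], [0.04, -0.038, -0.002, 0.096, 0], [0.04, -0.038, -0.002, 0.096, 0], [0.0878, -0.038, -0.002, 0.096, 0], [0.0878, -0.038, -0.002, 0.096, 0], [0.0878, -0.038, -0.002, 0.04, 0], [0.0878, -0.038, -0.002, -0.02, 0]]]'

```text
time: 6.4
eef_pos: [0.5945, -0.3533, 0.1625]
orientation: [[-0.121, 0.993, -0.001], [0.993, 0.121, 0.0], [0.001, -0.001, -1.0]]
force: [0.9, -0.1, 0.9]
grip_width: 0.0864
finger_force: 0.0
```

Run:
```python
from h import *
go(.515,.002,.16,0)
f=grab_frame("top")
for o in outline_of("top","tin_mid")[:2]: print(o["conf"],o["bbox"])
# tape yaw from both views
for n in("top","scene"):
    f=grab_frame(n);w=warp(f,.098,.56,.06,.12,.1,2000);cv2.imwrite(f"/tmp/{n}.png",cv2.resize(w,(400,333)))
cv2.imwrite("pics/t.png",np.hstack([cv2.imread("/tmp/top.png"),cv2.imread("/tmp/scene.png")]))
```

```text
at [ 0.5945 -0.3533  0.1625] yaw 6.93 -> t [ 0.3623 -0.036   0.0028] roll 0.121 t= 6.4
0.92 [452.2, 216.3, 475.5, 243.8]
```

View pics/t.png

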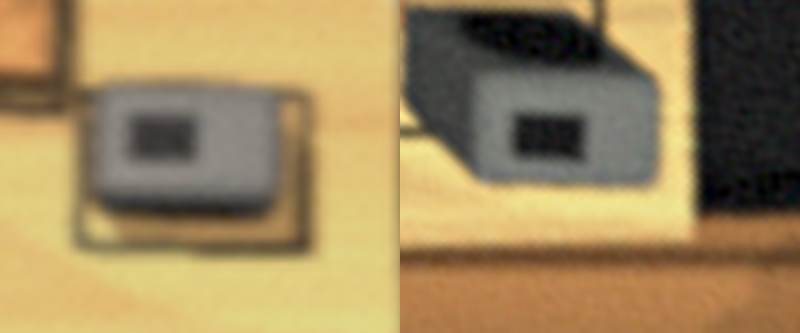

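The crops show the tape measure's top (left crop centre (187,140), right crop centre (567,128)) aligned with the world axes within about a degree, near (0.519,0.006).

Request:
send_rows --plan '[[[0.0878, 0.06, -0.005, 0.0, 0.02], [0.0878, 0.12, -0.01, 0.0, 0.121], [0.0878, 0.18, -0.02, 0.0, 0.121], [0.0878, 0.24, -0.0315, 0.0, 0.121], [0.0878, 0.3, -0.0315, 0.0, 0.121], [0.0878, 0.36, -0.0315, 0.0, 0.121], [0.0878, 0.366, -0.0315, 0.0, 0.121], [0.0878, 0.366, -0.0315, 0.0, 0.121], [0.0878, 0.366, -0.0315, 0.05, 0.121], [0.0878, 0.366, -0.0315, 0.09, 0.121]]]'

```text
time: 7.85
eef_pos: [0.5193, 0.0035, 0.07]
orientation: [[0.003, 1.0, 0.0], [1.0, -0.003, -0.001], [-0.001, 0.0, -1.0]]
force: [1.1, -0.2, 0.2]
grip_width: 0.0881
finger_force: 0.0
```

Request:
send_rows --plan '[[[0.0878, 0, 0, 0.014, 0], [0.0878, 0, 0, 0.014, 0], [0.02, 0, 0, 0.014, 0], [0.02, 0, 0, 0.014, 0], [0.02, 0, 0, 0.014, 0], [0.02, 0, 0, 0.014, 0], [0.02, 0, 0, 0.014, 0], [0.02, 0, 0, 0.014, 0], [0.02, 0, 0, 0.014, 0], [0.02, 0, 0, 0.014, 0]]]'

```text
time: 9.1
eef_pos: [0.5194, 0.006, 0.0575]
orientation: [[0.0, 1.0, -0.0], [1.0, -0.0, 0.0], [0.0, -0.0, -1.0]]
force: [-1.1, 1.0, 1.2]
grip_width: 0.036
finger_force: 19.8
```

Run:
```python
from h import *
go(.499,-.366,.16,6.9);s=observe();print(s["grip_width"],s["finger_force"],s["force"])
```

```text
at [0.5194 0.006  0.0575] yaw -0.0 -> t [-0.372  -0.0204 -0.1026] roll -0.1204 t= 9.1
0.036039897839753865 19.838168621063232 [-1.123459    0.98281877  1.21117703]
```

Request:
send_rows --plan '[[[0.02, 0, 0, -0.04, 0], [0.02, 0, 0, -0.08, 0], [0.02, -0.05, -0.005, -0.08, 0], [0.02, -0.11, -0.01, -0.08, -0.06], [0.02, -0.17, -0.015, -0.08, -0.12], [0.02, -0.23, -0.02, -0.08, -0.12], [0.02, -0.29, -0.02, -0.08, -0.12], [0.02, -0.34, -0.02, -0.08, -0.12], [0.02, -0.372, -0.02, -0.08, -0.12], [0.02, -0.372, -0.02, -0.08, -0.12]]]'

```text
time: 10.35
eef_pos: [0.4978, -0.3692, 0.1369]
orientation: [[-0.115, 0.993, -0.001], [0.993, 0.115, -0.001], [-0.001, -0.001, -1.0]]
force: [1.0, 0.7, -2.4]
grip_width: 0.0358
finger_force: 19.9
```

Run:
```python
from h import *
go(.499,-.366,.03,6.9);s=observe();print(s["grip_width"],s["finger_force"],s["force"])
```

```text
at [ 0.4978 -0.3692  0.1369] yaw 6.6 -> t [0.0032 0.0017 0.1069] roll -0.0052 t= 10.35
0.03584587894649049 19.933894872665405 [ 1.01442148  0.72119098 -2.4412873 ]
```

Request:
send_rows --plan '[[[0.02, 0, 0, 0.05, 0], [0.02, 0, 0, 0.09, 0], [0.02, 0, 0, 0.105, 0], [0.02, 0, 0, 0.107, 0], [0.02, 0, 0, 0.107, 0], [0.0878, 0, 0, 0.107, 0], [0.0878, 0, 0, 0.107, 0], [0.0878, 0, 0, 0.107, 0], [0.0878, 0, 0, 0.05, 0], [0.0878, 0, 0, -0.01, 0]]]'

```text
time: 11.6
eef_pos: [0.4989, -0.3657, 0.1483]
orientation: [[-0.12, 0.993, -0.002], [0.993, 0.12, 0.001], [0.001, -0.002, -1.0]]
force: [0.8, -0.6, 0.5]
grip_width: 0.0826
finger_force: 0.0
```

Run:
```python
from h import *
for n in("top","scene"):
    f=grab_frame(n)
    for k in("tape_mid","sander_mid"):
        print(n,k,[(round(o["conf"],2),[int(x) for x in o["bbox"]],[int(c) for c in np.argwhere(o["pixels"]).mean(0)[::-1]]) for o in outline_of(n,k)])
    w=warp(f,.078,.62,.15,.13,.11,3000);cv2.imwrite(f"/tmp/{n}.png",w)
cv2.imwrite("pics/s.png",np.hstack([cv2.imread("/tmp/top.png"),cv2.imread("/tmp/scene.png")]))
go(.566,.086,.15,0)
```

```text
top tape_mid [(0.69, [459, 257, 486, 273], [470, 265]), (0.66, [316, 304, 339, 319], [328, 310]), (0.6, [356, 309, 379, 326], [367, 318]), (0.57, [297, 165, 313, 188], [303, 177])]
top sander_mid [(0.6, [289, 232, 317, 250], [303, 240])]
scene tape_mid [(0.98, [362, 182, 394, 212], [377, 197]), (0.74, [217, 115, 242, 144], [229, 129]), (0.72, [341, 148, 364, 185], [351, 166]), (0.68, [252, 309, 280, 345], [267, 326])]
scene sander_mid [(0.95, [315, 238, 359, 288], [337, 262])]
at [ 0.4988 -0.3652  0.1463] yaw 6.89 -> t [ 0.4399  0.1208 -0.0032] roll 0.1203 t= 11.9
```

View pics/s.png

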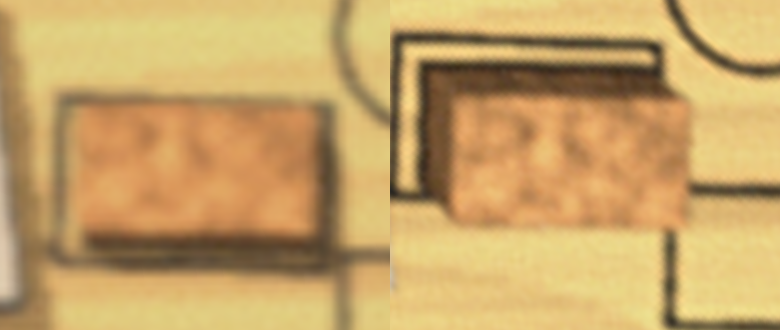

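The crops show the sander's top (centres (197,170) and (570,160)) square to the world axes, at about (0.565,0.087).

Request:
send_rows --plan '[[[0.0878, 0.06, 0.02, 0, 0.02], [0.0878, 0.12, 0.04, 0, 0.06], [0.0878, 0.18, 0.06, 0, 0.12], [0.0878, 0.24, 0.08, 0, 0.12], [0.0878, 0.3, 0.1, 0, 0.12], [0.0878, 0.36, 0.11, 0, 0.12], [0.0878, 0.42, 0.12, 0, 0.12], [0.0878, 0.441, 0.12, 0, 0.12], [0.0878, 0.441, 0.12, 0, 0.12], [0.0878, 0.441, 0.12, 0.05, 0.12]]]'

```text
time: 13.15
eef_pos: [0.5687, 0.085, 0.0991]
orientation: [[0.001, 1.0, 0.006], [1.0, -0.001, 0.001], [0.001, 0.006, -1.0]]
force: [1.1, 1.0, -0.8]
grip_width: 0.0879
finger_force: 0.0
```

Run:
```python
from h import *
go(.565,.087,.045,0)
```

```text
at [0.5687 0.085  0.0991] yaw -0.08 -> t [ 0.002 -0.004  0.054] roll -0.0014 t= 13.15
```

Request:
send_rows --plan '[[[0.0878, 0, 0, 0.03, 0], [0.0878, 0, 0, 0.05, 0], [0.0878, 0, 0, 0.051, 0], [0.02, 0, 0, 0.051, 0], [0.02, 0, 0, 0.051, 0], [0.02, 0, 0, 0.051, 0], [0.02, 0, 0, 0.051, 0], [0.02, 0, 0, 0.051, 0], [0.02, 0, 0, 0.051, 0], [0.02, 0, 0, 0.051, 0]]]'

```text
time: 14.4
eef_pos: [0.5658, 0.0863, 0.0467]
orientation: [[-0.0, 1.0, -0.0], [1.0, 0.0, 0.0], [0.0, -0.0, -1.0]]
force: [-1.1, 0.7, 4.6]
grip_width: 0.0438
finger_force: 20.0
```

Run:
```python
from h import *
go(.405,-.377,.12,6.9);s=observe();print(s["grip_width"],s["finger_force"],s["force"])
```

```text
at [0.5658 0.0863 0.0467] yaw 0.01 -> t [-0.4632 -0.1609 -0.0734] roll -0.1202 t= 14.4
0.043782456404467825 19.956020414829254 [-1.0743799   0.73622507  4.64067059]
```

Request:
send_rows --plan '[[[0.02, 0, 0, -0.04, 0], [0.02, 0, 0, -0.09, 0], [0.02, -0.05, -0.02, -0.09, 0], [0.02, -0.1, -0.05, -0.09, -0.06], [0.02, -0.16, -0.08, -0.09, -0.12], [0.02, -0.21, -0.11, -0.09, -0.12], [0.02, -0.26, -0.14, -0.09, -0.12], [0.02, -0.32, -0.16, -0.09, -0.12], [0.02, -0.38, -0.161, -0.09, -0.12], [0.02, -0.43, -0.161, -0.09, -0.12]]]'

```text
time: 15.65
eef_pos: [0.4041, -0.3462, 0.1365]
orientation: [[-0.118, 0.993, 0.0], [0.993, 0.118, -0.0], [-0.0, 0.0, -1.0]]
force: [0.2, 1.2, -0.4]
grip_width: 0.0435
finger_force: 20.0
```

Request:
send_rows --plan '[[[0.02, -0.033, 0.004, 0, 0], [0.02, -0.033, 0.004, 0, 0], [0.02, -0.033, 0.004, 0.03, 0]]]'

```text
time: 16.02
eef_pos: [0.4139, -0.3767, 0.1073]
orientation: [[-0.12, 0.993, 0.003], [0.993, 0.12, -0.002], [-0.002, 0.003, -1.0]]
force: [0.7, 0.6, -0.9]
grip_width: 0.0438
finger_force: 20.0
```

Run:
```python
from h import *
go(.405,-.377,.02,6.9);s=observe();print(s["grip_width"],s["finger_force"],s["force"])
```

```text
at [ 0.4139 -0.3767  0.1073] yaw 6.87 -> t [ 0.0009 -0.0092  0.0873] roll -0.0005 t= 16.02
0.04382646594592199 19.9631130695343 [ 0.6760058   0.59910422 -0.89222107]
```

Request:
send_rows --plan '[[[0.02, 0, -0.007, 0.04, 0], [0.02, 0, -0.007, 0.075, 0], [0.02, 0, -0.007, 0.086, 0], [0.02, 0, -0.007, 0.087, 0], [0.02, 0, -0.007, 0.087, 0], [0.075, 0, -0.007, 0.087, 0], [0.075, 0, -0.007, 0.087, 0], [0.075, 0, -0.007, 0.087, 0], [0.075, 0, -0.007, 0.04, 0], [0.075, 0, -0.007, -0.03, 0]]]'

```text
time: 17.27
eef_pos: [0.4048, -0.3762, 0.1291]
orientation: [[-0.12, 0.993, -0.003], [0.993, 0.12, 0.001], [0.002, -0.003, -1.0]]
force: [1.6, -0.6, 0.8]
grip_width: 0.075
finger_force: 0.0
```

Run:
```python
from h import *
f=grab_frame("top");a=warp(f,.04,.69,.35,.8,.3,1000);g=grab_frame("scene");b=warp(g,.04,.69,.35,.8,.3,1000)
cv2.imwrite("pics/w2.png",np.vstack([a,b]))
np.savez("/tmp/clear.npz",top=f["color"],scene=g["color"])
go(.562,.285,.16,0)
```

```text
at [ 0.4085 -0.3802  0.1349] yaw 6.82 -> t [ 0.6421  0.2316 -0.0276] roll 0.1191 t= 17.38
```

View pics/w2.png

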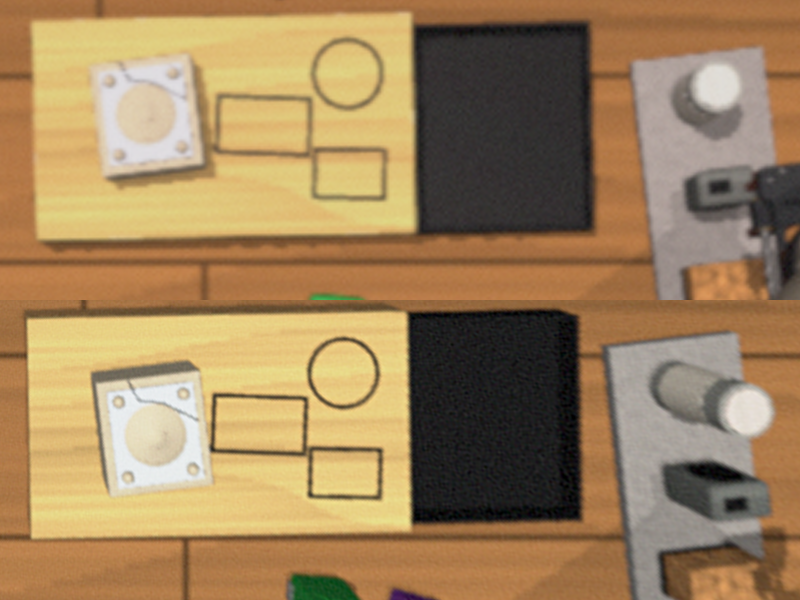

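All three stand on the board (tops at about (715,88), (720,188) and (725,280) in the rectified top view). The outlines are fully visible and the tile is still at (148,118). Now I go behind the tile with the finger line across the riser.

Request:
send_rows --plan '[[[0.06, 0.06, 0.02, -0.028, 0], [0.06, 0.12, 0.04, -0.028, 0.119], [0.06, 0.18, 0.07, -0.028, 0.119], [0.06, 0.24, 0.1, -0.028, 0.119], [0.06, 0.3, 0.13, -0.028, 0.119], [0.06, 0.36, 0.16, -0.028, 0.119], [0.06, 0.42, 0.18, -0.028, 0.119], [0.06, 0.48, 0.2, -0.028, 0.119], [0.06, 0.54, 0.22, -0.028, 0.119], [0.06, 0.6, 0.236, -0.028, 0.119]]]'

```text
time: 18.62
eef_pos: [0.5641, 0.2224, 0.1567]
orientation: [[-0.001, 1.0, -0.0], [1.0, 0.001, -0.0], [-0.0, -0.0, -1.0]]
force: [1.2, -0.1, -0.3]
grip_width: 0.06
finger_force: 0.0
```

Run:
```python
from h import *
go(.566,.287,.047,0);print(observe()["grip_width"])
```

```text
at [0.5641 0.2224 0.1567] yaw 0.04 -> t [0.0646 0.002  0.1097] roll 0.0007 t= 18.62
0.059979358925861634
```

Request:
send_rows --plan '[[[0.06, 0.044, 0, 0, 0], [0.06, 0.044, 0, 0, -0.02], [0.06, 0.044, 0, 0, -0.02], [0.06, 0.044, 0, 0.04, -0.02], [0.06, 0.044, 0, 0.08, -0.02], [0.06, 0.044, 0, 0.105, -0.02], [0.06, 0.044, 0, 0.11, -0.02], [0.06, 0.044, 0, 0.11, -0.02]]]'

```text
time: 19.62
eef_pos: [0.564, 0.262, 0.0511]
orientation: [[-0.016, 1.0, -0.001], [1.0, 0.016, 0.001], [0.001, -0.001, -1.0]]
force: [-16.0, -4.1, 34.3]
grip_width: 0.0601
finger_force: 17.5
```

Run:
```python
from h import *
go(.566,.25,.047,1.2);print(observe()["grip_width"],observe()["force"])
f=grab_frame("scene");cv2.imwrite("pics/p.png",f["color"][200:420,270:560].repeat(2,0).repeat(2,1))
```

```text
at [0.564  0.262  0.0511] yaw 0.95 -> t [-0.0121  0.0018  0.0041] roll -0.0044 t= 19.62
0.06010183876144722 [-16.02986859  -4.10596371  34.27752274]
```

View pics/p.png

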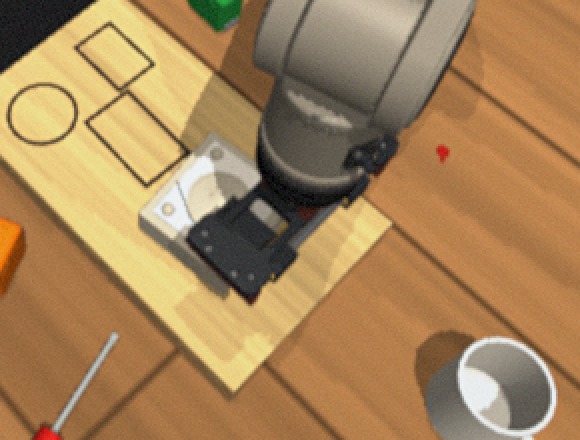

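The picture shows the fingers pressing at the tile's back edge, about (235,250): I went down too close. I back straight up, then move further back.

Request:
send_rows --plan '[[[0.06, 0.0, 0, -0.03, 0], [0.06, 0.0, 0, -0.05, 0], [0.06, 0.02, 0, -0.05, 0], [0.06, 0.026, 0, -0.05, 0], [0.06, 0.026, 0, -0.05, 0]]]'

```text
time: 20.3
eef_pos: [0.5623, 0.2916, 0.0955]
orientation: [[-0.023, 1.0, -0.002], [1.0, 0.023, -0.001], [-0.001, -0.002, -1.0]]
force: [-0.4, -1.4, 0.2]
grip_width: 0.0601
finger_force: 0.0
```

Run:
```python
from h import *
go(.566,.29,.047,1.2);print(observe()["grip_width"],observe()["force"])
f=grab_frame("scene");cv2.imwrite("pics/p2.png",f["color"][200:420,270:560].repeat(2,0).repeat(2,1))
```

```text
at [0.5623 0.2916 0.0955] yaw 1.32 -> t [-0.0016  0.0037  0.0485] roll 0.0022 t= 20.3
0.06012145571462729 [-0.38940235 -1.43526659  0.16520601]
```

View pics/p2.png

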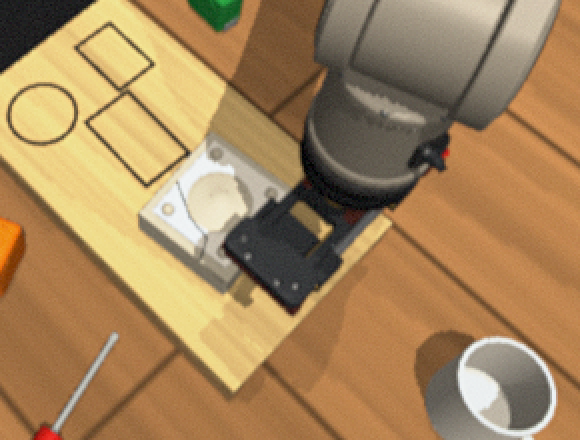

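The picture shows the tile where it was, with clear riser behind it and the fingers above that strip. I descend in the strip.

Request:
send_rows --plan '[[[0.06, 0.002, 0.003, 0.0, 0], [0.06, 0.002, 0.003, 0.02, 0], [0.06, 0.002, 0.003, 0.04, 0], [0.06, 0.002, 0.003, 0.048, 0], [0.06, 0.002, 0.003, 0.048, 0]]]'

```text
time: 20.98
eef_pos: [0.5657, 0.2921, 0.0477]
orientation: [[-0.021, 1.0, -0.002], [1.0, 0.021, -0.001], [-0.001, -0.002, -1.0]]
force: [0.5, 0.7, 0.5]
grip_width: 0.0597
finger_force: 0.0
```

Request:
send_rows --plan '[[[0.06, -0.015, 0, 0, 0], [0.06, -0.03, 0, 0, 0], [0.06, -0.045, 0, 0, 0], [0.06, -0.06, 0, 0, 0], [0.06, -0.075, 0, 0, 0], [0.06, -0.09, 0, 0, 0], [0.06, -0.105, 0, 0, 0], [0.06, -0.12, 0, 0, 0], [0.06, -0.135, 0, 0, 0], [0.06, -0.15, 0, 0, 0]]]'

```text
time: 22.22
eef_pos: [0.5698, 0.1429, 0.0496]
orientation: [[-0.022, 1.0, 0.001], [1.0, 0.022, 0.002], [0.002, 0.001, -1.0]]
force: [0.3, 5.7, 4.2]
grip_width: 0.0593
finger_force: 2.8
```

Run:
```python
from h import *
go(.572,.05,.047,1.2)
f=grab_frame("scene");cv2.imwrite("pics/p3.png",f["color"][120:360,180:480].repeat(2,0).repeat(2,1))
```

```text
at [0.5698 0.1429 0.0496] yaw 1.23 -> t [-0.093   0.0002  0.0024] roll 0.0006 t= 22.23
```

View pics/p3.png

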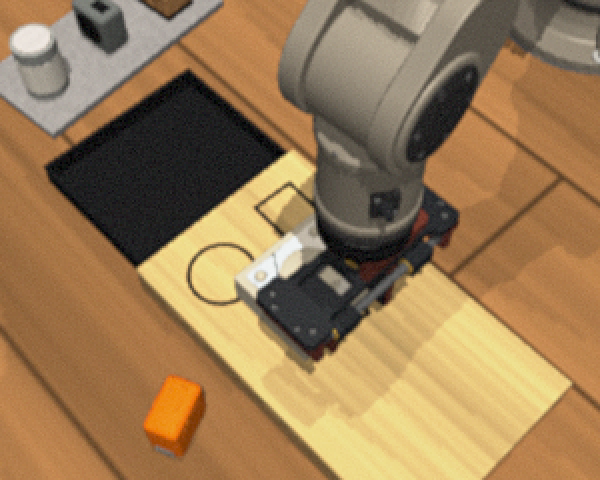

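The tile slides squarely ahead of the fingers, its front at about (240,285). I keep pushing.

Request:
send_rows --plan '[[[0.06, -0.015, 0, 0.001, 0], [0.06, -0.03, 0, 0.001, 0], [0.06, -0.045, 0, 0.001, 0], [0.06, -0.06, 0, 0.001, 0], [0.06, -0.075, 0, 0.001, 0], [0.06, -0.09, 0, 0.001, 0], [0.06, -0.105, 0, 0.001, 0], [0.06, -0.12, 0, 0.001, 0], [0.06, -0.135, 0, 0.001, 0], [0.06, -0.15, 0, 0.001, 0]]]'

```text
time: 23.52
eef_pos: [0.5726, -0.0066, 0.0483]
orientation: [[-0.022, 1.0, -0.0], [1.0, 0.022, 0.002], [0.002, -0.0, -1.0]]
force: [-0.9, 4.7, 4.0]
grip_width: 0.0601
finger_force: 2.3
```

Request:
send_rows --plan '[[[0.06, -0.008, 0, 0, 0], [0.06, -0.016, 0, 0, 0], [0.06, -0.024, 0, 0, 0], [0.06, -0.032, 0, 0, 0], [0.06, -0.04, 0, 0, 0], [0.06, -0.048, 0, 0, 0], [0.06, -0.056, 0, 0, 0], [0.06, -0.063, 0, 0, 0], [0.06, -0.063, 0, 0, 0], [0.06, -0.063, 0, 0, 0]]]'

```text
time: 24.78
eef_pos: [0.5738, -0.0703, 0.0477]
orientation: [[-0.021, 1.0, -0.0], [1.0, 0.021, -0.0], [-0.0, -0.0, -1.0]]
force: [1.3, 3.0, 0.5]
grip_width: 0.0601
finger_force: 1.0
```

Run:
```python
from h import *
go(.572,-.075,.047,1.2)
f=grab_frame("scene");cv2.imwrite("pics/p4.png",f["color"][120:360,180:480].repeat(2,0).repeat(2,1))
```

```text
at [ 0.5738 -0.0703  0.0477] yaw 1.22 -> t [-0.0047 -0.0019  0.0007] roll 0.0003 t= 24.77
```

View pics/p4.png

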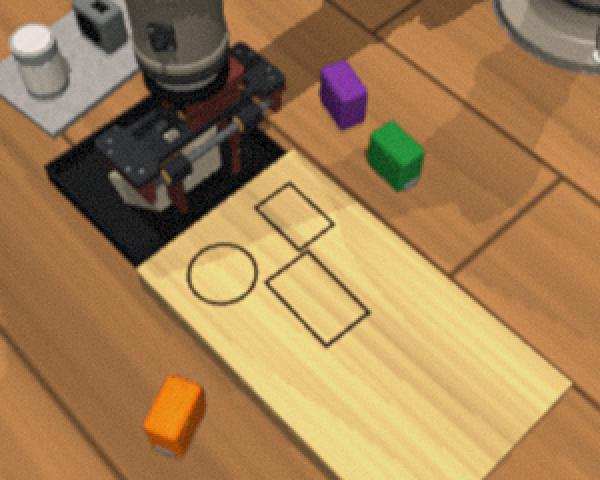

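The fingers are at the rim with the tile beneath them at about (165,190). A little more push, then I rise and look.

Request:
send_rows --plan '[[[0.06, -0.008, 0, 0, 0], [0.06, -0.016, 0, 0, 0], [0.06, -0.02, 0, 0, 0], [0.06, -0.02, 0, 0, 0], [0.06, 0.01, 0, -0.03, 0], [0.06, 0.05, 0, -0.09, 0], [0.06, 0.11, -0.03, -0.13, 0], [0.06, 0.17, -0.08, -0.13, 0]]]'

```text
time: 25.82
eef_pos: [0.5139, 0.0701, 0.1752]
orientation: [[-0.019, 1.0, 0.005], [1.0, 0.019, -0.0], [-0.001, 0.005, -1.0]]
force: [-0.6, 0.8, -1.1]
grip_width: 0.0602
finger_force: 0.0
```

Run:
```python
from h import *
go(.405,-.377,.15,6.9)
f=grab_frame("scene");cv2.imwrite("pics/p5.png",f["color"][90:330,160:460].repeat(2,0).repeat(2,1))
np.savez("/tmp/t2.npz",scene=f["color"])
```

```text
at [0.5139 0.0701 0.1752] yaw 1.09 -> t [-0.4449 -0.1175  0.0249] roll -0.1015 t= 25.82
```

View pics/p5.png

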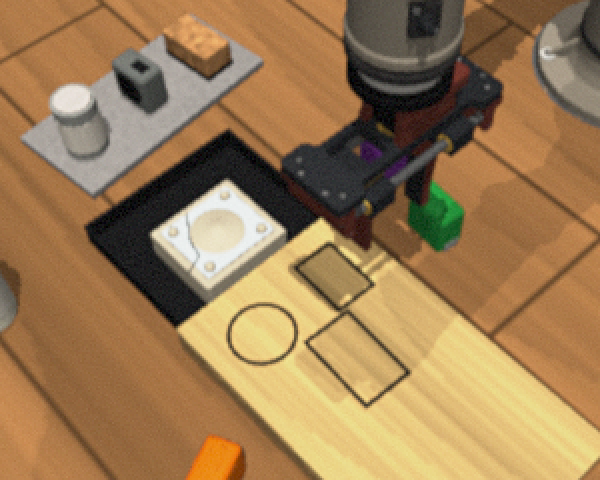

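The tile is in the bin (centre (218,235)) and looks flat. I check its corners numerically, and fit the marks from the clear frames.

Run:
```python
from h import *
for n in("top","scene"):
    f=grab_frame(n);w=warp(f,.043,.69,-.03,.24,.26,2000);hsv=cv2.cvtColor(w,cv2.COLOR_BGR2HSV)
    m=((hsv[...,1]<70)&(hsv[...,2]>150)).astype(np.uint8);m=cv2.morphologyEx(m,cv2.MORPH_OPEN,np.ones((9,9)))
    c=max(cv2.findContours(m,0,2)[0],key=cv2.contourArea);r=cv2.minAreaRect(cv2.convexHull(c));p=cv2.boxPoints(r)/2000
    q=cv2.approxPolyDP(cv2.convexHull(c),25,True)[:,0]/2000;print(n,"rect",np.c_[.69-p[:,1],-.03-p[:,0]].round(3).tolist(),"size mm",np.array(r[1])/2,"poly",np.c_[.69-q[:,1],-.03-q[:,0]].round(3).tolist(),[round(1000*np.linalg.norm(q[i]-q[i-1])) for i in range(len(q))])
# marks in stored clear frames
d=np.load("/tmp/clear.npz")
for n in("top","scene"):
    f["color"]; g=grab_frame(n); g["color"]=d[n]; S=4000
    w=warp(g,.04,.66,.15,.21,.2,S); gr=cv2.cvtColor(w,cv2.COLOR_BGR2GRAY)
    bg=cv2.medianBlur(cv2.resize(gr,None,fx=.25,fy=.25),61);bg=cv2.resize(bg,gr.shape[::-1])
    m=(gr<.72*bg).astype(np.uint8)
    cv2.imwrite(f"/tmp/m_{n}.png",m*255)
    cs,h=cv2.findContours(m,cv2.RETR_CCOMP,cv2.CHAIN_APPROX_NONE)
    for i,c in enumerate(cs):
        if h[0][i][3]>=0 and cv2.contourArea(c)>20000:
            r=cv2.minAreaRect(c);mo=cv2.moments(c);cx,cy=mo["m10"]/mo["m00"],mo["m01"]/mo["m00"]
            print(n,"inner: x %.4f y %.4f"%(.66-cy/S,.15-cx/S),"size",(np.array(r[1])/S*1000).round(1),"ang",round(r[2],2))
```

```text
top rect [[0.6259999871253967, -0.0729999989271164], [0.6290000081062317, -0.17399999499320984], [0.5180000066757202, -0.1770000010728836], [0.5149999856948853, -0.07599999755620956]] size mm [110.99783325 101.06150055] poly [[0.628, -0.172], [0.52, -0.174], [0.517, -0.077], [0.624, -0.074]] [97, 107, 98, 107]
scene rect [[0.628000020980835, -0.06800000369548798], [0.6299999952316284, -0.16899999976158142], [0.5199999809265137, -0.17100000381469727], [0.5180000066757202, -0.07000000029802322]] size mm [110.39935303 101.08535767] poly [[0.628, -0.167], [0.521, -0.17], [0.519, -0.072], [0.626, -0.068]] [99, 107, 99, 107]
top inner: x 0.6168 y 0.0030 size [64.6 65.4] ang 63.43
scene inner: x 0.5170 y 0.0053 size [66.5 44.1] ang 0.75
scene inner: x 0.5661 y 0.0911 size [88.3 52.1] ang 1.88
scene inner: x 0.6174 y 0.0070 size [63.6 64. ] ang 45.0
```

The tile lies flat: both views give 110 x 101 mm at 43 mm height, inside the bin. Now I take the sander back.

Request:
send_rows --plan '[[[0.075, -0.05, -0.015, 0.0, 0], [0.075, -0.11, -0.03, 0.0, -0.05], [0.075, -0.17, -0.045, 0.0, -0.1], [0.075, -0.23, -0.06, 0.0, -0.1], [0.075, -0.29, -0.08, 0.0, -0.1], [0.075, -0.35, -0.1, 0.0, -0.1], [0.075, -0.41, -0.114, 0.0, -0.1], [0.075, -0.448, -0.114, 0.0, -0.1], [0.075, -0.448, -0.114, 0.025, -0.1], [0.075, -0.448, -0.114, 0.025, -0.1]]]'

```text
time: 27.32
eef_pos: [0.4048, -0.3818, 0.1462]
orientation: [[-0.117, 0.993, -0.005], [0.993, 0.117, 0.001], [0.001, -0.005, -1.0]]
force: [-1.0, -0.6, 0.3]
grip_width: 0.0749
finger_force: 0.0
```

Run:
```python
from h import *
go(.4085,-.3795,.02,6.87)
d=np.load("/tmp/clear.npz");g=grab_frame("top");g["color"]=d["top"];S=4000
w=warp(g,.04,.66,.15,.21,.2,S);gr=cv2.cvtColor(w,cv2.COLOR_BGR2GRAY).astype(np.float32)
bg=cv2.GaussianBlur(gr,(0,0),60);m=(gr<.86*bg).astype(np.uint8)
cs,h=cv2.findContours(m,cv2.RETR_CCOMP,cv2.CHAIN_APPROX_NONE)
for i,c in enumerate(cs):
    if cv2.contourArea(c)>15000:
        r=cv2.minAreaRect(c);mo=cv2.moments(c);print(h[0][i][3]>=0,"x %.4f y %.4f"%(.66-mo["m01"]/mo["m00"]/S,.15-mo["m10"]/mo["m00"]/S),(np.array(r[1])/S*1000).round(1),round(r[2],2))
```

```text
at [ 0.4048 -0.3818  0.1462] yaw 6.69 -> t [0.0017 0.0045 0.1262] roll -0.0031 t= 27.32
False x 0.5297 y 0.0311 [189.9 102.2] 3.75
True x 0.5163 y 0.0009 [66.8 43.5] 0.0
False x 0.6166 y 0.0027 [73.3 73. ] 11.31
True x 0.6167 y 0.0029 [62.8 62.7] 24.78
```

Request:
send_rows --plan '[[[0.075, 0.002, 0.004, 0.05, 0], [0.075, 0.002, 0.004, 0.1, 0], [0.075, 0.002, 0.004, 0.125, 0], [0.075, 0.002, 0.004, 0.126, 0], [0.02, 0.002, 0.004, 0.126, 0], [0.02, 0.002, 0.004, 0.126, 0], [0.02, 0.002, 0.004, 0.126, 0], [0.02, 0.002, 0.004, 0.126, 0], [0.02, 0.002, 0.004, 0.126, 0], [0.02, 0.002, 0.004, 0.126, 0]]]'

```text
time: 28.62
eef_pos: [0.4117, -0.3782, 0.0228]
orientation: [[-0.121, 0.993, 0.001], [0.993, 0.121, -0.0], [-0.0, 0.001, -1.0]]
force: [-2.4, 1.6, 6.4]
grip_width: 0.0428
finger_force: 20.0
```

Run:
```python
from h import *
go(.5655,.088,.14,-2);s=observe();print(s["grip_width"],s["finger_force"],s["force"])
```

```text
at [ 0.4117 -0.3782  0.0228] yaw 6.92 -> t [ 0.4442  0.209  -0.1172] roll 0.1557 t= 28.62
0.042821552756779714 20.00163048505783 [-2.39709685  1.64984713  6.38448738]
```

Request:
send_rows --plan '[[[0.02, 0, 0, -0.05, 0], [0.02, 0, 0, -0.1, 0], [0.02, 0.05, 0.02, -0.1, 0.0], [0.02, 0.11, 0.05, -0.1, 0.06], [0.02, 0.17, 0.08, -0.1, 0.12], [0.02, 0.23, 0.11, -0.1, 0.156], [0.02, 0.29, 0.14, -0.1, 0.156], [0.02, 0.35, 0.17, -0.1, 0.156], [0.02, 0.4, 0.19, -0.1, 0.156], [0.02, 0.43, 0.205, -0.1, 0.156]]]'

```text
time: 29.88
eef_pos: [0.5632, 0.0772, 0.1219]
orientation: [[0.032, 0.999, -0.0], [0.999, -0.032, 0.001], [0.001, -0.0, -1.0]]
force: [-0.3, -0.9, -0.5]
grip_width: 0.043
finger_force: 20.0
```

Request:
send_rows --plan '[[[0.02, 0, 0, 0, 0], [0.02, 0, 0, 0, 0]]]'

```text
time: 30.12
eef_pos: [0.5626, 0.073, 0.1219]
orientation: [[0.035, 0.999, -0.001], [0.999, -0.035, -0.001], [-0.001, -0.001, -1.0]]
force: [0.5, -0.8, -1.1]
grip_width: 0.0434
finger_force: 20.0
```

Run:
```python
from h import *
go(.5655,.088,.052,-2);s=observe();print(s["grip_width"],s["finger_force"],s["force"])
```

```text
at [0.5626 0.073  0.1219] yaw -2.02 -> t [0.0152 0.0024 0.0699] roll -0.0004 t= 30.12
0.04337203506603859 19.99963402748108 [ 0.45103158 -0.75363677 -1.0976656 ]
```

Request:
send_rows --plan '[[[0.02, 0.015, 0.0025, 0.0, 0], [0.02, 0.015, 0.0025, 0.03, 0], [0.02, 0.015, 0.0025, 0.055, 0], [0.02, 0.015, 0.0025, 0.055, 0]]]'

```text
time: 30.62
eef_pos: [0.5646, 0.0882, 0.0657]
orientation: [[0.036, 0.999, -0.003], [0.999, -0.036, -0.001], [-0.001, -0.003, -1.0]]
force: [0.3, 0.4, -1.1]
grip_width: 0.043
finger_force: 20.0
```

Run:
```python
from h import *
go(.5655,.088,.052,-2);s=observe();print(s["force"])
```

```text
at [0.5646 0.0882 0.0657] yaw -2.07 -> t [-0.0001  0.001   0.0137] roll -0.0012 t= 30.62
[ 0.27262366  0.40716315 -1.1235729 ]
```

Now I lower, release, rise and move off toward the tape measure on the board.

Request:
send_rows --plan '[[[0.02, 0, 0.001, 0.008, 0], [0.02, 0, 0.001, 0.013, 0], [0.02, 0, 0.001, 0.014, 0], [0.02, 0, 0.001, 0.014, 0], [0.075, 0, 0.001, 0.014, 0], [0.075, 0, 0.001, 0.014, 0], [0.075, 0, 0.001, 0.014, 0], [0.075, 0, 0.001, -0.04, 0], [0.075, 0, 0.001, -0.09, 0], [0.075, -0.06, -0.01, -0.09, 0]]]'

```text
time: 31.88
eef_pos: [0.558, 0.0336, 0.1607]
orientation: [[0.026, 1.0, 0.008], [1.0, -0.026, 0.003], [0.003, 0.008, -1.0]]
force: [0.5, -1.3, -0.9]
grip_width: 0.0752
finger_force: 0.0
```

Run:
```python
from h import *
go(.4989,-.3653,.12,6.9)
```

```text
at [0.558  0.0336 0.1607] yaw -1.48 -> t [-0.4004 -0.049   0.039 ] roll -0.1463 t= 31.88
```

Request:
send_rows --plan '[[[0.075, -0.06, -0.01, 0.0, -0.05], [0.075, -0.12, -0.02, 0.0, -0.1], [0.075, -0.18, -0.03, 0.0, -0.155], [0.075, -0.24, -0.04, 0.0, -0.155], [0.075, -0.3, -0.049, 0.0, -0.155], [0.075, -0.36, -0.049, 0.0, -0.155], [0.075, -0.397, -0.049, 0.0, -0.155], [0.075, -0.397, -0.049, 0.0, -0.155], [0.075, -0.397, -0.049, 0.0, -0.155]]]'

```text
time: 33.0
eef_pos: [0.4913, -0.3649, 0.1568]
orientation: [[-0.12, 0.993, -0.0], [0.993, 0.12, 0.001], [0.001, -0.0, -1.0]]
force: [-0.1, 1.1, 0.8]
grip_width: 0.0748
finger_force: 0.0
```

Run:
```python
from h import *
go(.4989,-.3653,.03,6.9)
f=grab_frame("top");g=grab_frame("scene")
ims=[]
for q in(f,g):
    ims+=[warp(q,.078,.62,.15,.13,.11,3000)]
cv2.imwrite("pics/s2.png",np.hstack(ims))
for q in ims:
    hsv=cv2.cvtColor(q,cv2.COLOR_BGR2HSV);print(hsv[160:175:14,185:200:14].tolist())
```

```text
at [ 0.4913 -0.3649  0.1568] yaw 6.91 -> t [-0.0014  0.0076  0.1268] roll 0.0002 t= 33.0
[[[14, 150, 201], [14, 152, 207]], [[14, 148, 217], [15, 147, 221]]]
[[[15, 145, 200], [15, 144, 215]], [[16, 136, 230], [16, 135, 230]]]
```

View pics/s2.png

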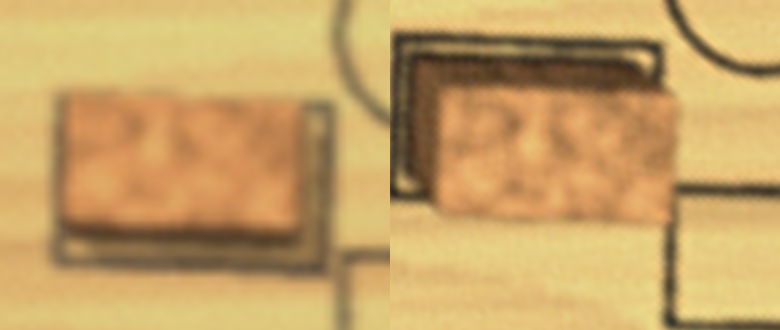

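The sander sits square in its outline, about 2 mm toward +y in both crops. That is good enough. Next is the tape measure.

Request:
send_rows --plan '[[[0.075, -0.001, 0.0075, 0.0, 0], [0.075, -0.001, 0.0075, 0.05, 0], [0.075, -0.001, 0.0075, 0.1, 0], [0.075, -0.001, 0.0075, 0.125, 0], [0.075, -0.001, 0.0075, 0.126, 0], [0.02, -0.001, 0.0075, 0.126, 0], [0.02, -0.001, 0.0075, 0.126, 0], [0.02, -0.001, 0.0075, 0.126, 0], [0.02, -0.001, 0.0075, 0.126, 0], [0.02, -0.001, 0.0075, 0.126, 0]]]'

```text
time: 34.35
eef_pos: [0.4992, -0.3662, 0.0316]
orientation: [[-0.12, 0.993, 0.001], [0.993, 0.12, -0.0], [-0.0, 0.001, -1.0]]
force: [0.7, 0.7, 2.8]
grip_width: 0.0358
finger_force: 19.9
```

Run:
```python
from h import *
go(.517,.0015,.14,-.6);s=observe();print(s["grip_width"],s["finger_force"],s["force"])
```

```text
at [ 0.4992 -0.3662  0.0316] yaw 6.88 -> t [ 0.3629  0.0618 -0.1085] roll 0.1306 t= 34.35
0.03577956273147826 19.944075644016266 [0.68238942 0.68129056 2.76968089]
```

Request:
send_rows --plan '[[[0.02, 0, 0, -0.05, 0], [0.02, 0, 0, -0.1, 0], [0.02, 0.05, 0.01, -0.1, 0.0], [0.02, 0.11, 0.02, -0.1, 0.06], [0.02, 0.17, 0.03, -0.1, 0.13], [0.02, 0.23, 0.04, -0.1, 0.13], [0.02, 0.29, 0.05, -0.1, 0.13], [0.02, 0.34, 0.061, -0.1, 0.13], [0.02, 0.363, 0.062, -0.1, 0.13], [0.02, 0.363, 0.062, -0.1, 0.13]]]'

```text
time: 35.6
eef_pos: [0.5162, 0.0038, 0.1307]
orientation: [[0.006, 1.0, -0.001], [1.0, -0.006, 0.0], [0.0, -0.001, -1.0]]
force: [0.1, -0.3, -1.7]
grip_width: 0.0359
finger_force: 19.9
```

Request:
send_rows --plan '[[[0.02, 0, 0, 0.03, 0], [0.02, 0, 0, 0.05, 0], [0.02, 0, 0, 0.05, 0]]]'

```text
time: 35.98
eef_pos: [0.5153, -0.0002, 0.08]
orientation: [[0.012, 1.0, -0.003], [1.0, -0.012, -0.001], [-0.001, -0.003, -1.0]]
force: [0.5, -0.0, -2.8]
grip_width: 0.0356
finger_force: 19.9
```

Run:
```python
from h import *
go(.517,.0015,.0606,-.6);s=observe();print(s["grip_width"],s["finger_force"],s["force"])
```

```text
at [ 5.153e-01 -2.000e-04  8.000e-02] yaw -0.71 -> t [0.0017 0.0017 0.0194] roll -0.0019 t= 35.98
0.03563997279164562 19.929952025413513 [ 0.47991685 -0.00322425 -2.77496474]
```

Request:
send_rows --plan '[[[0.02, 0.0015, 0.0015, 0.01, 0], [0.02, 0.0015, 0.0015, 0.018, 0], [0.02, 0.0015, 0.0015, 0.0195, 0], [0.02, 0.0015, 0.0015, 0.0195, 0], [0.075, 0.0015, 0.0015, 0.0195, 0], [0.075, 0.0015, 0.0015, 0.0195, 0], [0.075, 0.0015, 0.0015, 0.0195, 0], [0.075, 0.0015, 0.0015, -0.03, 0], [0.075, 0.0015, 0.0015, -0.08, 0], [0.075, -0.06, 0.01, -0.09, 0]]]'

```text
time: 37.22
eef_pos: [0.5291, -0.0526, 0.1739]
orientation: [[-0.002, 1.0, 0.005], [1.0, 0.002, 0.003], [0.003, 0.005, -1.0]]
force: [1.8, -0.8, -0.1]
grip_width: 0.0751
finger_force: 0.0
```

Run:
```python
from h import *
go(.594,-.3545,.15,6.9)
```

```text
at [ 0.5291 -0.0526  0.1739] yaw 0.11 -> t [-0.3021  0.0642  0.0233] roll -0.1185 t= 37.23
```

Request:
send_rows --plan '[[[0.0878, -0.06, 0.015, 0, -0.06], [0.0878, -0.12, 0.03, 0, -0.12], [0.0878, -0.18, 0.045, 0, -0.12], [0.0878, -0.24, 0.06, 0, -0.12], [0.0878, -0.297, 0.066, 0, -0.12], [0.0878, -0.297, 0.066, 0, -0.12], [0.0878, -0.297, 0.066, 0, -0.12], [0.0878, -0.297, 0.066, 0, -0.12]]]'

```text
time: 38.22
eef_pos: [0.5899, -0.3535, 0.1709]
orientation: [[-0.112, 0.994, 0.0], [0.994, 0.112, 0.001], [0.001, 0.0, -1.0]]
force: [-0.2, 0.4, -1.2]
grip_width: 0.0881
finger_force: 0.0
```

Run:
```python
from h import *
go(.594,-.3545,.045,6.9)
f=grab_frame("top");g=grab_frame("scene")
ims=[warp(q,.098,.56,.065,.13,.11,3000) for q in(f,g)]
cv2.imwrite("pics/t2.png",np.hstack(ims))
for q in(f,g): print(proj(q,(0.5,0,0.098)))
```

```text
at [ 0.5899 -0.3535  0.1709] yaw 6.45 -> t [-0.0016  0.004   0.1259] roll -0.0079 t= 38.23
(np.float64(335.17666399484494), np.float64(261.75616083318147))
(np.float64(331.086275445573), np.float64(205.27821266375466))
```

View pics/t2.png

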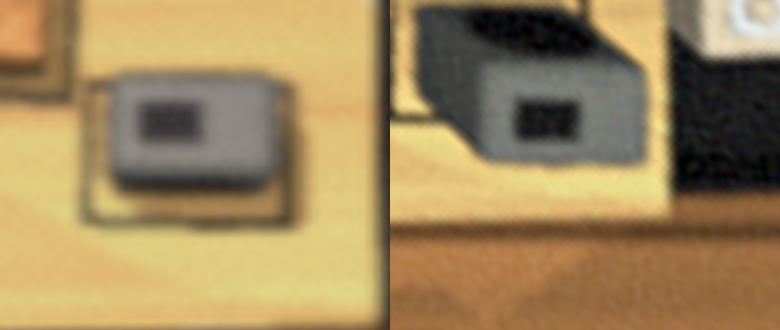

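The tape measure is centred in its outline: top at (194,125) against the outline at (190,149), which agrees once parallax is allowed for. Now the tin.

Request:
send_rows --plan '[[[0.0878, -0.0015, 0.004, 0.0, -0.008], [0.0878, -0.0015, 0.004, 0.05, -0.008], [0.0878, -0.0015, 0.004, 0.1, -0.008], [0.0878, -0.0015, 0.004, 0.125, -0.008], [0.0878, -0.0015, 0.004, 0.126, -0.008], [0.04, -0.0015, 0.004, 0.126, -0.008], [0.04, -0.0015, 0.004, 0.126, -0.008], [0.04, -0.0015, 0.004, 0.126, -0.008], [0.04, -0.0015, 0.004, 0.126, -0.008], [0.04, -0.0015, 0.004, 0.126, -0.008]]]'

```text
time: 39.58
eef_pos: [0.5941, -0.3569, 0.0458]
orientation: [[-0.118, 0.993, 0.002], [0.993, 0.118, -0.001], [-0.001, 0.002, -1.0]]
force: [0.5, -0.1, 2.5]
grip_width: 0.0507
finger_force: 20.0
```

Request:
send_rows --plan '[[[0.04, 0, 0, 0, 0], [0.04, 0, 0, 0, 0]]]'

```text
time: 39.83
eef_pos: [0.5941, -0.3569, 0.0457]
orientation: [[-0.118, 0.993, 0.002], [0.993, 0.118, -0.001], [-0.001, 0.001, -1.0]]
force: [2.4, 2.3, 4.4]
grip_width: 0.0508
finger_force: 20.0
```

Run:
```python
from h import *
go(.617,.004,.14,0);s=observe();print(s["grip_width"],s["finger_force"],s["force"])
```

```text
at [ 0.5941 -0.3569  0.0457] yaw 6.77 -> t [ 0.3557  0.0654 -0.0944] roll 0.1182 t= 39.83
0.050789044070414034 19.987972676753998 [2.35088029 2.27248438 4.41506263]
```

Request:
send_rows --plan '[[[0.04, 0, 0, -0.05, 0], [0.04, 0, 0, -0.1, 0], [0.04, 0.05, 0.01, -0.11, 0.0], [0.04, 0.11, 0.02, -0.11, 0.06], [0.04, 0.17, 0.03, -0.11, 0.118], [0.04, 0.23, 0.045, -0.11, 0.118], [0.04, 0.29, 0.06, -0.11, 0.118], [0.04, 0.34, 0.065, -0.11, 0.118], [0.04, 0.356, 0.0655, -0.11, 0.118], [0.04, 0.356, 0.0655, -0.11, 0.118]]]'

```text
time: 41.08
eef_pos: [0.6155, 0.0052, 0.1542]
orientation: [[-0.002, 1.0, -0.002], [1.0, 0.002, -0.0], [-0.0, -0.002, -1.0]]
force: [1.0, -0.4, -1.7]
grip_width: 0.0504
finger_force: 20.0
```

Request:
send_rows --plan '[[[0.04, 0, 0, 0.03, 0], [0.04, 0, 0, 0.06, 0], [0.04, 0, 0, 0.06, 0]]]'

```text
time: 41.45
eef_pos: [0.6142, 0.0016, 0.0931]
orientation: [[0.004, 1.0, -0.005], [1.0, -0.004, -0.002], [-0.002, -0.005, -1.0]]
force: [-0.4, -0.8, -1.4]
grip_width: 0.0504
finger_force: 20.0
```

Run:
```python
from h import *
go(.617,.004,.0745,0);s=observe();print(s["grip_width"],s["finger_force"],s["force"])
```

```text
at [0.6142 0.0016 0.0931] yaw -0.21 -> t [0.0024 0.0029 0.0186] roll -0.0036 t= 41.45
0.05036500153491978 19.95287597179413 [-0.39950574 -0.79144639 -1.41539168]
```

Request:
send_rows --plan '[[[0.04, 0.002, 0.003, 0.01, 0], [0.04, 0.002, 0.003, 0.017, 0], [0.04, 0.002, 0.003, 0.0185, 0], [0.04, 0.002, 0.003, 0.0185, 0], [0.08, 0.002, 0.003, 0.0185, 0], [0.08, 0.002, 0.003, 0.0185, 0], [0.08, 0.002, 0.003, 0.0185, 0], [0.08, 0.002, 0.003, -0.03, 0], [0.08, 0.002, 0.003, -0.09, 0], [0.08, -0.03, 0.0, -0.12, 0]]]'

```text
time: 42.7
eef_pos: [0.6182, -0.0232, 0.2181]
orientation: [[-0.005, 1.0, 0.004], [1.0, 0.005, 0.001], [0.001, 0.004, -1.0]]
force: [0.5, -1.1, -0.2]
grip_width: 0.08
finger_force: 0.0
```

Request:
send_rows --plan '[[[0.08, -0.06, -0.01, 0, 0], [0.08, -0.12, -0.02, 0, 0], [0.08, -0.18, -0.04, 0, 0], [0.08, -0.24, -0.06, 0, 0], [0.08, -0.24, -0.06, 0, 0], [0.08, -0.24, -0.06, 0, 0]]]'

```text
time: 43.45
eef_pos: [0.5565, -0.2652, 0.215]
orientation: [[0.001, 1.0, 0.0], [1.0, -0.001, 0.001], [0.001, 0.0, -1.0]]
force: [1.0, 0.4, -0.1]
grip_width: 0.0796
finger_force: 0.0
```

Run:
```python
from h import *
f=grab_frame("top");a=warp(f,.04,.67,.15,.4,.25,2000);g=grab_frame("scene");b=warp(g,.04,.67,.15,.4,.25,2000)
cv2.imwrite("pics/end.png",np.vstack([a,b])[:, :800] if False else cv2.resize(np.vstack([a,b]),(480,600)) if False else np.vstack([a,b])[::1,:][:1000:1].repeat(1,0)[::1][:, ::1] if False else cv2.resize(np.hstack([a[:,:500],b[:,:500]]),(800,400)))
```

```text
(no output)
```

View pics/end.png

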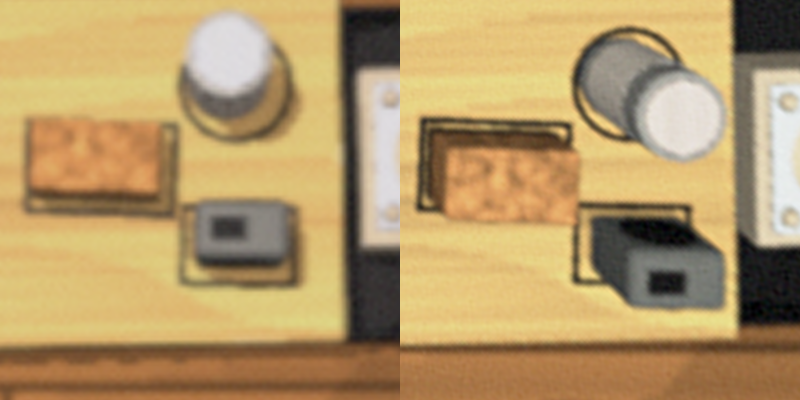

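The sander and tape measure sit well in their outlines. The tin (lid at (229,54), ring centre at (236,87)) is about 3 mm off toward +x and 5–6 mm toward +y, so I regrip it and shift it.

Run:
```python
from h import *
go(.618,.009,.16,0)
```

```text
at [ 0.5574 -0.2634  0.2148] yaw 0.17 -> t [0.2722 0.0614 0.055 ] roll 0.0029 t= 43.55
```

Request:
send_rows --plan '[[[0.0878, 0.06, 0.015, 0, 0], [0.0878, 0.12, 0.03, 0, 0], [0.0878, 0.18, 0.045, 0, 0], [0.0878, 0.24, 0.06, 0, 0], [0.0878, 0.272, 0.0615, 0.02, 0], [0.0878, 0.272, 0.0615, 0.04, 0], [0.0878, 0.272, 0.0615, 0.04, 0], [0.0878, 0.272, 0.0615, 0.04, 0]]]'

```text
time: 44.55
eef_pos: [0.6181, 0.0047, 0.1757]
orientation: [[0.002, 1.0, 0.001], [1.0, -0.002, -0.001], [-0.001, 0.001, -1.0]]
force: [0.2, -0.3, 0.8]
grip_width: 0.0877
finger_force: 0.0
```

Run:
```python
from h import *
go(.618,.009,.0745,0)
```

```text
at [0.6181 0.0047 0.1757] yaw -0.13 -> t [ 4.300e-03 -1.000e-04  1.012e-01] roll -0.0023 t= 44.55
```

Request:
send_rows --plan '[[[0.0878, 0.004, 0, 0.03, 0], [0.0878, 0.004, 0, 0.07, 0], [0.0878, 0.004, 0, 0.098, 0], [0.0878, 0.004, 0, 0.101, 0], [0.0878, 0.004, 0, 0.101, 0], [0.04, 0.004, 0, 0.101, 0], [0.04, 0.004, 0, 0.101, 0], [0.04, 0.004, 0, 0.101, 0], [0.04, 0.004, 0, 0.101, 0], [0.04, 0.004, 0, 0.101, 0]]]'

```text
time: 45.8
eef_pos: [0.6187, 0.0106, 0.0745]
orientation: [[-0.0, 1.0, 0.002], [1.0, 0.0, 0.0], [0.0, 0.002, -1.0]]
force: [2.0, 0.9, 2.0]
grip_width: 0.0506
finger_force: 20.0
```

Request:
send_rows --plan '[[[0.04, 0, 0, 0, 0], [0.04, 0, 0, 0, 0]]]'

```text
time: 46.05
eef_pos: [0.6187, 0.0105, 0.0744]
orientation: [[0.0, 1.0, 0.001], [1.0, -0.0, 0.0], [0.0, 0.001, -1.0]]
force: [2.2, 0.9, 3.4]
grip_width: 0.0508
finger_force: 20.0
```

Request:
send_rows --plan '[[[0.04, 0, 0, -0.005, 0], [0.04, -0.0055, -0.003, -0.005, 0], [0.04, -0.0055, -0.003, -0.005, 0], [0.04, -0.0055, -0.003, -0.005, 0]]]'

```text
time: 46.55
eef_pos: [0.6145, 0.0049, 0.0788]
orientation: [[0.0, 1.0, -0.001], [1.0, -0.0, 0.0], [0.0, -0.001, -1.0]]
force: [1.0, 0.7, -2.9]
grip_width: 0.0509
finger_force: 19.9
```

Request:
send_rows --plan '[[[0.04, 0, 0.001, 0.003, 0], [0.04, 0, 0.001, 0.005, 0], [0.04, 0, 0.001, 0.005, 0], [0.08, 0, 0.001, 0.005, 0], [0.08, 0, 0.001, 0.005, 0], [0.08, 0, 0.001, 0.005, 0], [0.08, 0, 0.001, -0.04, 0], [0.08, 0, 0.001, -0.1, 0], [0.08, -0.03, 0.0, -0.14, 0], [0.08, -0.09, 0.0, -0.14, 0]]]'

```text
time: 47.8
eef_pos: [0.6178, -0.0832, 0.2225]
orientation: [[-0.006, 1.0, 0.007], [1.0, 0.006, 0.001], [0.001, 0.007, -1.0]]
force: [0.8, -0.7, 0.1]
grip_width: 0.0797
finger_force: 0.0
```

Request:
send_rows --plan '[[[0.08, -0.06, -0.01, 0, 0], [0.08, -0.12, -0.02, 0, 0], [0.08, -0.18, -0.04, 0, 0], [0.08, -0.2, -0.06, 0, 0], [0.08, -0.2, -0.06, 0, 0]]]'

```text
time: 48.42
eef_pos: [0.5528, -0.2879, 0.2193]
orientation: [[0.006, 1.0, -0.0], [1.0, -0.006, -0.001], [-0.001, -0.0, -1.0]]
force: [-0.8, -0.2, 1.0]
grip_width: 0.0802
finger_force: 0.0
```

Run:
```python
from h import *
f=grab_frame("top");g=grab_frame("scene")
a,b=[warp(q,.04,.67,.15,.25,.25,2000) for q in(f,g)]
cv2.imwrite("pics/end2.png",cv2.resize(np.hstack([a,b]),(800,400)))
print(outline_of("top","mug")[0]["bbox"],outline_of("scene","mug")[0]["bbox"])
```

```text
[139.5, 240.0, 181.5, 269.0] [481.7, 368.9, 550.2, 444.3]
```

View pics/end2.png

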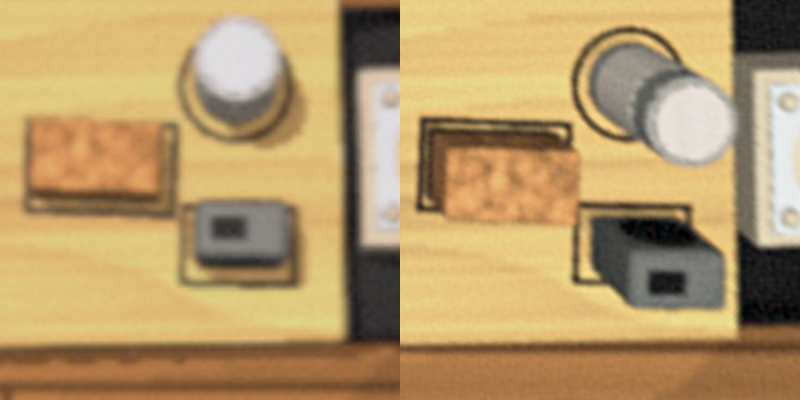

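The tin is now centred in its ring, and the mug is where it was. Handing in.

```bash
python3 -c "
from rig import close_job;print(close_job())"
```

```text
the job is handed in; nothing more can be done
None
```

The job is handed in at about 49 s. The tile lies flat in the bin, and the tin, tape measure and sanding block stand upright in their outlines (tin and tape within about 2 mm of centre, sander about 2–3 mm off). The mug is where it was. On the first approach behind the tile the fingers pressed on its back edge with about 38 N at the wrist; I backed off, and the picture showed no movement of the tile.

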